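# Fetch the culture dish from behind the sample bottles

### The arm

A 6-joint arm with a two-finger parallel gripper is mounted at the origin on a cart in front of the work surface, level with it; the furniture and walls round the work are solid. World frame = base frame: x ahead of the robot, y to its left, z up, the work surface at z = 0. Lengths are in m, angles in rad, forces in N, time in s.
With the tool pointing down it reaches from about 0.35 to 0.775 m from the base axis. Payload 7.3 kg.
Tool frame: the origin (TCP) lies at the centre of the arm's flange, where the gripper is bolted on; the fingertips stand 178 mm ahead of it and the grasp point (between the pads) lies 159 mm ahead of it; x points along the fingers, y is the direction in which the jaws open and shut, and the axes are right-handed (so a half turn about x gives the same grasp; the last joint's range is limited). The gripper opens to 92 mm and grips with 3 to 60 N. Pads are 19 mm wide; open, the fingers measure 130 mm over their backs; the gripper's body (75 mm by 190 mm) begins 47 mm behind the grasp point.
Start: joints at [-0.146, 0.342, 1.524, -0, 1.275, -0.146], TCP at [0.525, 0, 0.405] pointing down, gripper open.
Joint ranges: [-2.53, 2.53], [-0.77, 2.02], [0.04, 2.7], [-1, 4.14], [0.28, 2.66], [-3.11, 3.11]. Speed limits (rad/s): [2.57, 2.57, 3.14, 3.14, 3.14, 3.14].

### API

Orientations are given as [roll, pitch, yaw] about the fixed x, y, z axes, in that order (R = Rz(yaw) Ry(pitch) Rx(roll)).
In Python, from cell import readout, cams, workorder gives the robot as it stands.
- The arm moves only by the shell command python3 -m inch 'ROWS' [FORCE]. ROWS is text: rows parted by semicolons, each of 5 numbers parted by spaces: the shift along the world's x, y, z in mm, then the turn about the world's z in rad, then the opening, from 0 (shut) to 1 (fully open). A call has 1 to 8 rows; each row shifts and turns the commanded pose from where the row before left it; what a row does not reach is not made up. A row lasts 1/12 s, in which the tool goes at most 41.7 mm and 7.16 degrees, less where a joint would pass 70% of its speed; a pose out of reach is approached as far as the arm can. A call is refused whole if a number of a shift passes 41.7 or a number of a turn 0.125, either way. A call with a gripper value outside its range is refused whole. The fingers move at their own pace and stop on an object; FORCE is the grip in N (left out, the last holds). Time passes only in rows, so rows that do not move let the fingers close. It gives the time, the measured TCP pose, the force and the opening at its end, in the units of the state.
- readout.observe(): the state, without advancing time (a new reading comes with each control period).
- cams.read_camera(name): name is "scene" or "side" or "wrist"; returns a dict with "color" (400x640x3 uint8, red, green, blue), "fx", "fy", "cx", "cy" (pixels), "world_to_cam" (4x4, takes a point from world to camera coordinates); the wrist camera has in their place "T_tool_cam" (4x4, takes a point from camera to tool coordinates, whose origin is the TCP and whose axes are the tool frame's). Camera axes: x right, y down, z forward; pixel columns grow to the right and rows downward; lengths in m; the calibration is good to about 2 mm. The wrist camera is an equidistant fisheye: a pixel r from the principal point sees the ray r / f radians off the axis. A picture is of the moment at which its call begins: read the wrist's pose just before it. There is no depth.
- workorder.hand_in(): hands the job in, once; it reports no verdict.
The state is a dict: "time": time; "qpos": joint angles; "qvel": joint speeds; "joint_efforts": joint torques, N m; "tool_pos": TCP position; "tool_rot": TCP orientation; "contact_force": force on the tool from outside, world axes, zero at the start; "torque": the same for the moment, N m; "opening": finger opening in m.
Only numpy, scipy, OpenCV 4.12 (cv2) and the standard library are available. Lean on these libraries where they do the work, as an engineer would, in place of code of your own. Each camera call takes 0.05 s, during which the arm holds its last target.

### The job

The culture dish on the sample stand is hemmed in by three bottles. Stand all three bottles upright in the grey side tray, then take the dish out and lay it on the white disc of the black light table while the bottles wait in the tray, and finally put every bottle back upright on the stand, each wholly on the disc of its own cap's colour. Never tip over a bottle or the dish, and leave the roll of yellow tape where it is.

Things in the scene. Friction and masses are not known exactly. Their poses are not given: they have to be found in the camera images.
- red_bottle: white sample bottle with a red screw cap: body 52 mm in diameter up to 96 mm, cap 39 mm in diameter up to 113 mm high; about 0.1 kg. Origin at the centre of its underside, z up along the bottle. At the start it stands on the red disc on the sample stand (the like bottles by the cabinet at the back are scenery).
- blue_bottle: white sample bottle with a blue screw cap: body 46 mm in diameter up to 84 mm, cap 36 mm in diameter up to 99 mm high; about 0.1 kg. Origin at the centre of its underside, z up. At the start it stands on the blue disc.
- green_bottle: brown glass bottle with a green cap: straight body 46 mm in diameter up to 80 mm, cap 42 mm in diameter up to 110 mm high; about 0.1 kg. Origin at the centre of its underside, z up. At the start it stands on the green disc.
- culture_dish: round clear covered dish with brown residue, 60 mm across (58 mm between fingers), 15 mm high, 0.03 kg; origin at the centre of its underside, z up. Like dishes by the back wall are scenery. It starts at the back of the sample stand (fixed low aluminium deck, top 12 mm above the table); the bottles stand in an arc before it, 70 to 90 mm from it and 87 mm apart, and leave a gripper no room there until cleared.
- red_disc: fixed flat red disc under the red bottle on the sample stand, 76 mm in diameter, 3 mm thick; origin at the centre of its underside, so a bottle stands 3 mm above it. The place for the red-capped bottle. The three discs swap places from start to start.
- blue_disc: fixed flat blue disc under the blue bottle, 70 mm in diameter, 3 mm thick; origin at the centre of its underside. The place for the blue-capped bottle.
- green_disc: fixed flat green disc under the green bottle, 70 mm in diameter, 3 mm thick; origin at the centre of its underside. The place for the green-capped bottle.
- side_tray: fixed open grey tray, 270 mm along its x axis and 110 mm along its y axis outside, walls 5 mm thick and 16 mm high, floor 5 mm above the table; origin at the centre of its underside. Its x axis points roughly away from the robot. It stands left or right of the sample stand. Room for three bottles in a row, about 80 mm apart along x.
- light_table: fixed flat black light table, 120 x 120 mm, with a round white disc 90 mm in diameter at its centre, whose top is 15 mm above the table; origin at the centre of its underside. It stands on the other side of the sample stand from the tray.
- tape_roll: roll of yellow tape lying flat, 66 mm in diameter, 24 mm high, between the sample stand and the robot; origin at the centre of its underside. A bystander: leave it.
Mind the look-alikes: they are no part of the job. Of the things that look like the blue_bottle, the larger one is meant. There is more than one size of the culture_dish; the one meant has the size given above.

How it is judged:
By the outcome, as a careful person would: the job done as asked, in the order asked, and still so for the second after the job is handed in, with the robot touching nothing.
It also fails if it takes over 141 s, if anything falls off the work surface, if the arm or the gripper's body presses on something with over 40 N, if the wrist force passes 120 N, or if a joint passes its speed limit or range.

## Working session

There is one attempt and no reset: what is moved stays moved. The work goes in short steps, Python scripts to look and compute and a shell command to move; the robot and the scene stay as the last step left them, time stands still between calls to the robot, and variables do not carry over. Pictures are saved under pics/ and viewed, and the job is handed in when it is done.

```bash
ls; mkdir -p pics; python3 - <<'E'
from cell import readout, cams, workorder
import cv2
print(readout.observe())
for n in ["scene","side","wrist"]:
    c=cams.read_camera(n); cv2.imwrite(f"pics/{n}0.png",c["color"][:,:,::-1])
    print(n,{k:v for k,v in c.items() if k!="color"})
E
```

```text
pics
{'time': 0.0, 'qpos': array([-1.46014796e-01,  3.42715898e-01,  1.52502870e+00,  2.35886586e-06,
        1.27541337e+00, -1.45999966e-01]), 'qvel': array([-0.00144506, -0.00136506,  0.00052255, -0.00014525, -0.00106822,
        0.00111072]), 'joint_efforts': array([ 7.61924657e-04, -4.31245601e+01, -2.44219762e+01,  7.17750052e-02,
        5.59406646e-02, -1.04314388e-04]), 'tool_pos': array([5.24858015e-01, 3.56907504e-05, 4.04044222e-01]), 'tool_rot': array([-1.7182373 ,  1.56923102,  2.99413616]), 'contact_force': array([ 0.20035089, -0.13235883, -0.058559  ]), 'torque': array([ 0.0091948 , -0.03051536,  0.01109721]), 'opening': 0.09192732563798496}
scene {'fx': 388.9705798389473, 'fy': 388.9705798389473, 'cx': 313.6180645180242, 'cy': 192.27820719193565, 'world_to_cam': array([[ 0.63699382, -0.77069999,  0.0161369 , -0.35540754],
       [-0.41592634, -0.36124289, -0.83457106,  0.29019823],
       [ 0.64903324,  0.52490485, -0.55066392,  0.511008  ],
       [ 0.        ,  0.        ,  0.        ,  1.        ]])}
side {'fx': 367.1260187823143, 'fy': 367.1260187823143, 'cx': 316.29719149692306, 'cy': 199.87124656645412, 'world_to_cam': array([[-0.92216739, -0.38661773, -0.01157721,  0.52157885],
       [-0.12894307,  0.33550102, -0.93317348,  0.11971461],
       [ 0.36466558, -0.85904936, -0.35923978,  0.79523226],
       [ 0.        ,  0.        ,  0.        ,  1.        ]])}
wrist {'fx': 309.70691628693146, 'fy': 309.70691628693146, 'cx': 319.14332639936396, 'cy': 199.47003667828, 'T_tool_cam': array([[-8.03797468e-04, -2.63288422e-01,  9.64716829e-01,
         1.89824438e-02],
       [ 9.99999596e-01,  1.77553275e-04,  8.81652355e-04,
         5.33287657e-04],
       [-4.03417490e-04,  9.64717148e-01,  2.63288173e-01,
        -7.04459314e-02],
       [ 0.00000000e+00,  0.00000000e+00,  0.00000000e+00,
         1.00000000e+00]])}
```

View pics/scene0.png

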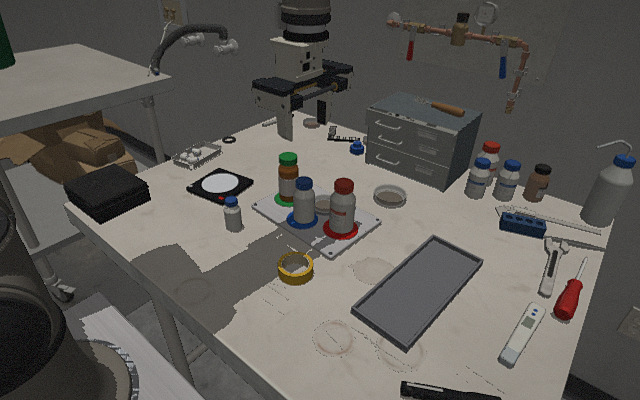

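View pics/side0.png

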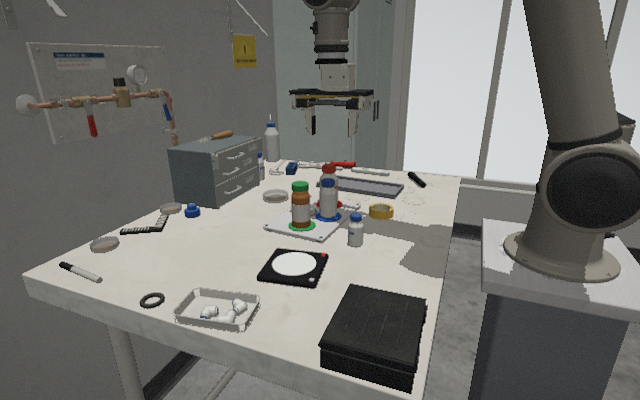

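View pics/wrist0.png

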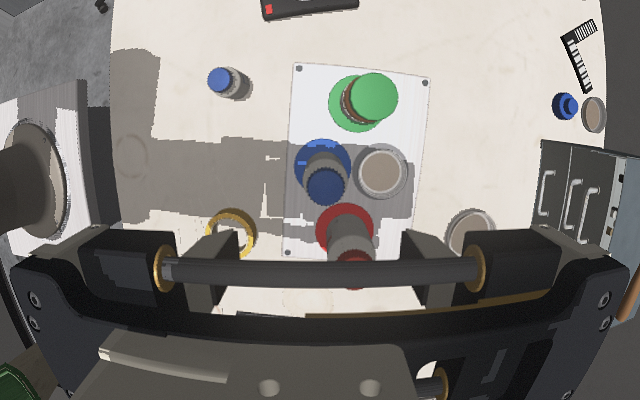

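```bash
cat > h.py <<'E'
import numpy as np, cv2
from scipy.spatial.transform import Rotation as Ro
from cell import readout, cams
def view(n,save=None):
    s=readout.observe(); c=cams.read_camera(n)
    if save: cv2.imwrite(f"pics/{save}.png",c["color"][:,:,::-1])
    if n=="wrist":
        T=np.eye(4);T[:3,:3]=Ro.from_euler('xyz',s["tool_rot"]).as_matrix();T[:3,3]=s["tool_pos"]
        c["cw"]=T@c["T_tool_cam"]
    else: c["cw"]=np.linalg.inv(c["world_to_cam"])
    c["n"]=n; return c
def ray(c,uv):
    a=(np.atleast_2d(uv)-[c["cx"],c["cy"]])/[c["fx"],c["fy"]]
    if c["n"]=="wrist":
        r=np.linalg.norm(a,axis=1,keepdims=True)+1e-12
        d=np.hstack([a/r*np.sin(r),np.cos(r)])
    else: d=np.hstack([a,np.ones((len(a),1))])
    return d@c["cw"][:3,:3].T
def plane(c,uv,z):
    d=ray(c,uv);o=c["cw"][:3,3]
    return (o+d*((z-o[2])/d[:,2:]))[:,:2]
def proj(c,P):
    P=np.atleast_2d(P); q=(P-c["cw"][:3,3])@c["cw"][:3,:3]
    if c["n"]=="wrist":
        r=np.linalg.norm(q[:,:2],axis=1,keepdims=True);a=q[:,:2]/r*np.arctan2(r,q[:,2:])
    else: a=q[:,:2]/q[:,2:]
    return a*[c["fx"],c["fy"]]+[c["cx"],c["cy"]]
def blobs(m,amin=30):
    n,l,st,ce=cv2.connectedComponentsWithStats(m.astype(np.uint8))
    return [(st[i],l==i) for i in range(1,n) if st[i][4]>=amin]
def circ(p):
    "circle fit, returns x,y,r"
    A=np.c_[2*p,np.ones(len(p))];s=np.linalg.lstsq(A,(p**2).sum(1),rcond=None)[0]
    return s[0],s[1],np.sqrt(s[2]+s[0]**2+s[1]**2)
def mask(c,name):
    H=cv2.cvtColor(c["color"],cv2.COLOR_RGB2HSV).astype(int);h,s,v=H[...,0],H[...,1],H[...,2]
    if name=="red": return ((h<6)|(h>172))&(s>130)&(v>50)
    if name=="green": return (h>45)&(h<80)&(s>100)&(v>40)
    if name=="blue": return (h>100)&(h<122)&(s>110)&(v>40)
    if name=="yellow": return (h>15)&(h<30)&(s>140)&(v>70)
def hull_in(c,m,z):
    ct=max(cv2.findContours(m.astype(np.uint8),cv2.RETR_EXTERNAL,cv2.CHAIN_APPROX_NONE)[0],key=len)[:,0]
    return plane(c,cv2.convexHull(ct)[:,0].astype(float),z), ct
E
python3 - <<'E'
from h import *
for n in ["scene","side","wrist"]:
    c=view(n); print(n,"cam at",c["cw"][:3,3].round(3))
    for col in ["red","green","blue","yellow"]:
        for st,m in blobs(mask(c,col),25):
            ys,xs=np.nonzero(m); uv=[[xs.mean(),ys.mean()]]
            print(col,st,"z15",plane(c,uv,.015).round(3)[0],"z.11",plane(c,uv,.118).round(3)[0])
E
```

```text
scene cam at [ 0.015 -0.437  0.529]
red [406  41   7  20  80] z15 [2.036 0.546] z.11 [1.631 0.349]
red [482 141  18  12 148] z15 [ 1.157 -0.188] z.11 [ 0.929 -0.238]
red [335 178  19  16 202] z15 [0.694 0.016] z.11 [ 0.558 -0.075]
red [323 220  35  20 279] z15 [ 0.541 -0.083] z.11 [ 0.436 -0.154]
red [554 279  29  41 697] z15 [ 0.65 -0.49] z.11 [ 0.523 -0.48 ]
green [279 152  18  14 202] z15 [0.705 0.215] z.11 [0.567 0.085]
green [275 193  18  14 102] z15 [0.545 0.084] z.11 [ 0.439 -0.02 ]
blue [499  57   7  22 124] z15 [2.05 0.06] z.11 [ 1.643 -0.04 ]
blue [350 141  14  14 144] z15 [0.886 0.108] z.11 [ 0.712 -0.001]
blue [613 154  23  14 230] z15 [ 1.318 -0.504] z.11 [ 1.057 -0.491]
blue [474 158  17  11 143] z15 [ 1.04  -0.204] z.11 [ 0.835 -0.251]
blue [504 159  17  12 154] z15 [ 1.082 -0.27 ] z.11 [ 0.869 -0.304]
blue [296 177  17  13 188] z15 [0.638 0.098] z.11 [ 0.514 -0.009]
blue [224 195  14  12 117] z15 [0.468 0.175] z.11 [0.378 0.053]
blue [287 212  31  17 226] z15 [0.513 0.001] z.11 [ 0.413 -0.087]
blue [503 212  43  22 345] z15 [ 0.833 -0.368] z.11 [ 0.669 -0.382]
blue [5
[... 1223 characters left out ...]
9 0.187]
yellow [293 222  10   6  25] z15 [0.578 0.091] z.11 [0.479 0.291]
wrist cam at [0.525 0.07  0.385]
red [265   4   8  10  61] z15 [0.464 0.208] z.11 [0.481 0.169]
red [315 203  58  49 850] z15 [ 0.551 -0.057] z.11 [ 0.544 -0.022]
red [347 257  19   4  42] z15 [ 0.574 -0.112] z.11 [ 0.56  -0.061]
green [ 328   73   69   59 2449] z15 [0.58  0.092] z.11 [0.565 0.086]
blue [208  68  21  23 381] z15 [0.402 0.121] z.11 [0.437 0.107]
blue [552  93  26  27 467] z15 [0.893 0.116] z.11 [0.791 0.103]
blue [295 139  56  46 900] z15 [0.526 0.025] z.11 [0.526 0.038]
blue [308 171  35  34 843] z15 [ 0.533 -0.016] z.11 [0.531 0.008]
yellow [205 213  48  44 257] z15 [ 0.41 -0.07] z.11 [ 0.442 -0.031]
```

```bash
python3 - <<'E'
import cv2
a=cv2.imread("pics/scene0.png")
cv2.imwrite("pics/crop1.png",cv2.resize(a[140:280,160:400],None,fx=3.2,fy=3.2,interpolation=cv2.INTER_CUBIC))
b=cv2.imread("pics/wrist0.png")
cv2.imwrite("pics/crop2.png",cv2.resize(b[40:280,190:480],None,fx=2.5,fy=2.5,interpolation=cv2.INTER_CUBIC))
E
```

```text
(no output)
```

View pics/crop1.png

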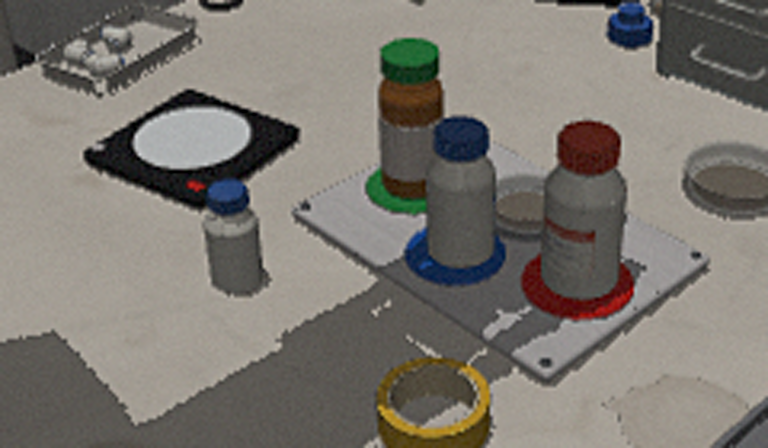

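View pics/crop2.png

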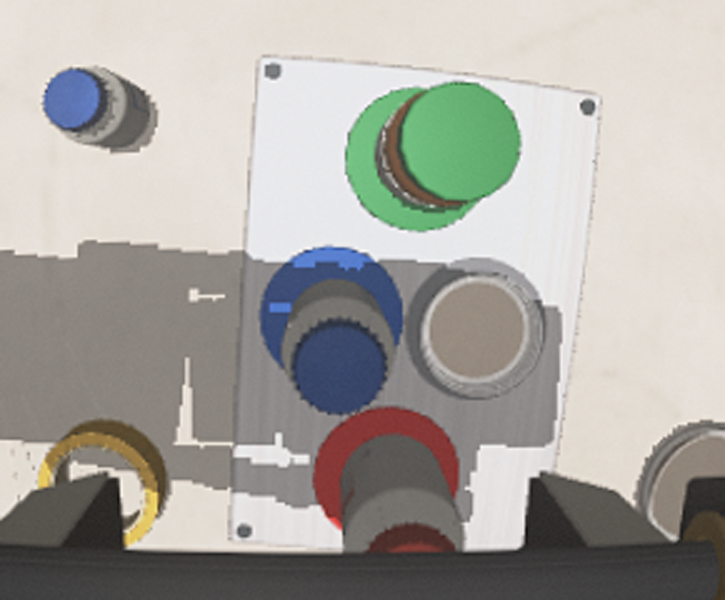

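```bash
python3 - <<'E'
from h import *
H3={"red":.128,"green":.125,"blue":.114}
for n in ["scene","wrist","side"]:
    c=view(n)
    for col,(R,cap) in {"red":(38,19.5),"green":(35,21),"blue":(35,18)}.items():
        for st,m in blobs(mask(c,col),40):
            ys,xs=np.nonzero(m);uv=[[xs.mean(),ys.mean()]]
            p=plane(c,uv,H3[col])[0]
            if .45<p[0]<.65 and -.1<p[1]<.13:
                P,_=hull_in(c,m,H3[col]); (x,y),r=cv2.minEnclosingCircle((P*1000).astype(np.float32))
                print(n,col,"cap?",st[:2],"mean",p.round(4),"mec",round(x),round(y),round(r,1))
            p=plane(c,uv,.015)[0]
            if .45<p[0]<.65 and -.1<p[1]<.13:
                P,_=hull_in(c,m,.015); (x,y),r=cv2.minEnclosingCircle((P*1000).astype(np.float32))
                print(n,col,"disc?",st[:2],"mean",p.round(4),"mec",round(x),round(y),round(r,1),"fit",np.round(np.array(circ(P))*1000,1))
c=view("wrist")
g=cv2.cvtColor(c["color"],cv2.COLOR_RGB2HSV)
# deck screws and dish: inner residue
e=c["color"].astype(int); 
m=np.zeros(e.shape[:2],bool); m[140:205,350:412]=1
br=(e[...,0]-e[...,2]>12)&m
for st,b in blobs(br,200):
    P,_=hull_in(c,b,.02); print("residue",st,np.round(np.array(circ(P))*1000,1))
# dish rim at pixel extremes
c2=view("scene")
e2=c2["color"]; 
w=(e2.min(2)>120); 
for st,b in blobs(w,150):
    ys,xs=np.nonzero(b); print(st) if st[4]<3000 else 0
    if 195<xs.mean()<245 and 170<ys.mean()<200:
        P,_=hull_in(c2,b,.015); print("white",st,np.round(np.array(circ(P))*1000,1))
print("tray", plane(c2,[[355,308],[434,237],[483,262],[406,345]],.016).round(3))
print("lighttable", plane(c2,[[187,184],[219,171],[253,184],[221,202]],.015).round(3))
print("deck wrist",plane(c,[[294,63],[430,79],[283,257]],.012).round(3))
E
```

```text
scene red cap? [335 178] mean [ 0.5454 -0.0833] mec 546 -86 29.4
scene red disc? [323 220] mean [ 0.5412 -0.0829] mec 553 -76 37.4 fit [553.3 -76.   36.9]
scene green cap? [279 152] mean [0.5576 0.0757] mec 558 76 30.5
scene green disc? [275 193] mean [0.5449 0.0842] mec 555 86 30.2 fit [558.7  85.6  28.1]
scene blue cap? [296 177] mean [ 0.5181 -0.005 ] mec 518 -4 24.4
scene blue disc? [296 177] mean [0.6379 0.098 ] mec 638 99 30.3 fit [637.9  99.3  27. ]
scene blue disc? [287 212] mean [0.513  0.0007] mec 525 6 34.3 fit [524.4   5.4  33.4]
wrist red cap? [315 203] mean [ 0.5437 -0.018 ] mec 548 -28 25.8
wrist red disc? [315 203] mean [ 0.5516 -0.0568] mec 557 -72 37.1 fit [557.5 -71.7  36.8]
wrist red cap? [347 257] mean [ 0.5592 -0.0562] mec 560 -57 8.4
wrist green cap? [328  73] mean [0.5634 0.0854] mec 562 86 29.7
wrist green disc? [328  73] mean [0.5795 0.0917] mec 577 92 42.2 fit [576.9  91.2  38.9]
wrist blue cap? [294 139] mean [0.5256 0.0376] mec 528 27 25.0
wrist blue disc? [294 139] mean [0.5257 0.0256] mec 529 11 34.1 fit [528.9  11.   33.7]
wrist blue cap? [308 171] mea
[... 238 characters left out ...]
 560 111 34.2
side green disc? [289 221] mean [0.561  0.0998] mec 567 91 33.1 fit [567.7  90.4  32.5]
side blue cap? [321 179] mean [0.5215 0.0312] mec 521 30 30.0
side blue disc? [316 213] mean [0.5226 0.0243] mec 527 14 33.9 fit [527.   13.7  33.3]
side blue disc? [350 213] mean [ 0.4569 -0.0055] mec 457 -6 26.4 fit [454.7  -6.9  22.8]
residue [ 361  152   38   39 1150] [599.4   5.8  23.6]
[  16   44  154   67 2992]
[202 174  36  19 542]
white [202 174  36  19 542] [503.2 257.7  44.2]
tray [[ 0.397 -0.221]
 [ 0.654 -0.241]
 [ 0.646 -0.345]
 [ 0.389 -0.32 ]]
lighttable [[0.446 0.311]
 [0.538 0.303]
 [0.552 0.19 ]
 [0.451 0.188]]
deck wrist [[ 0.496  0.137]
 [ 0.663  0.123]
 [ 0.477 -0.111]]
```

```bash
python3 -m inch '10 -25 0 0 1;10 -25 0 0 1;10 -24 0 0 1;0 0 0 0 1;0 0 0 0 1' 20
python3 - <<'E'
from h import *
s=readout.observe();print(Ro.from_euler('xyz',s["tool_rot"]).as_matrix().round(4),s["tool_pos"])
c=view("wrist","w1")
for col in ["red","blue"]:
    for st,m in blobs(mask(c,col),60):
        P,_=hull_in(c,m,.015); print(col,st,np.round(np.array(circ(P))*1000,1))
c=view("scene","s1")
E
```

```text
time: 0.97
tool_pos: [0.5552, -0.075, 0.4044]
tool_rot: [-2.112, 1.57, 2.599]
contact_force: [-0.1, 1.1, -0.5]
opening: 0.0919
[[-4.0e-04  1.0e+00 -2.1e-03]
 [ 2.0e-04 -2.1e-03 -1.0e+00]
 [-1.0e+00 -4.0e-04 -2.0e-04]] [ 0.55519489 -0.07502202  0.40435834]
red [291 143  60  46 836] [557.4 -71.8  36.9]
red [ 302  176   42   41 1285] [ 560.4 -101.3   25.5]
blue [183   5  20  21 317] [396.3 136.1  14.1]
blue [537  40  27  27 564] [891.6 115.2  24.9]
blue [268  76  57  58 778] [528.8  10.8  34.1]
blue [ 272   86   37   36 1039] [521.8  12.   21.8]
```

View pics/w1.png

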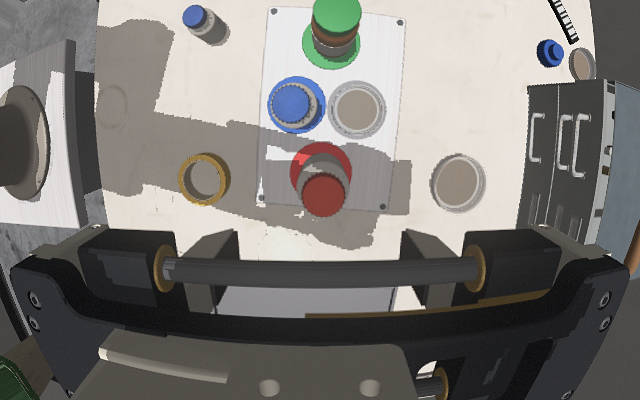

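View pics/s1.png

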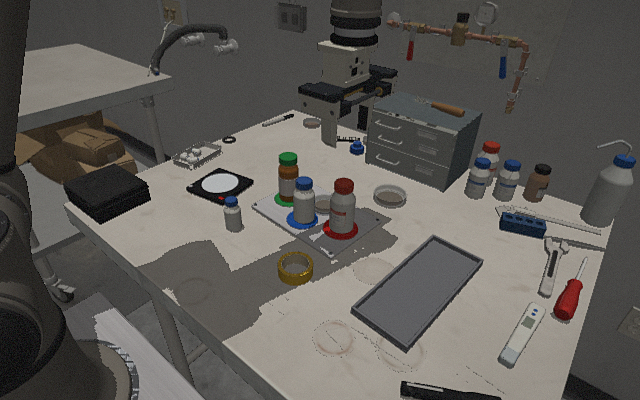

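```bash
python3 - <<'E'
from h import *
c=view("wrist")
for col,z,u in [("red",.128,(323,195)),("blue",.114,(290,103)),("green",.125,(337,13))]:
    for st,m in blobs(mask(c,col),60):
        if m[u[1],u[0]]:
            P,_=hull_in(c,m,z);print(col,st,np.round(np.array(circ(P))*1000,1))
e=c["color"].astype(int); m=np.zeros(e.shape[:2],bool); m[78:140,327:387]=1
for st,b in blobs((e[...,0]-e[...,2]>12)&m,200):
    P,_=hull_in(c,b,.02); print("residue",st,np.round(np.array(circ(P))*1000,1))
print("big dish",plane(c,[[458,182]],.01),"deck",plane(c,[[274,9],[406,13],[258,206],[388,213]],.012))
E
```

```text
red [ 303  178   42   40 1293] [559.3 -72.   17.8]
blue [ 273   87   37   37 1042] [531.1   7.5  16. ]
green [ 315    0   47   34 1371] [571.1  88.9  20. ]
residue [ 338   92   39   39 1219] [600.3   4.6  23.3]
big dish [[ 0.73992062 -0.08133708]] deck [[ 0.50060404  0.13457148]
 [ 0.66264894  0.13384105]
 [ 0.47753175 -0.1135403 ]
 [ 0.64413875 -0.12293274]]
```

```bash
python3 -m inch '3 3 -20 0 1;0 0 -30 0 1;0 0 -30 0 1;0 0 -30 0 1;0 0 -30 0 1;0 0 -18 0 1;0 0 0 0 1' 20 && python3 -m inch '0 0 0 0 0.4;0 0 0 0 0.4;0 0 0 0 0.4;0 0 0 0 0.4;0 0 0 0 0.4' 20
```

```text
time: 1.7
tool_pos: [0.5565, -0.0696, 0.243]
tool_rot: [-1.846, 1.563, 2.867]
contact_force: [-1.3, 0.5, -0.4]
opening: 0.0916
time: 2.12
tool_pos: [0.5582, -0.071, 0.248]
tool_rot: [1.332, 1.569, -0.239]
contact_force: [0.5, -0.1, 0.3]
opening: 0.0629
```

```bash
python3 -m inch '0 0 0 0 0.3;0 0 0 0 0.3;0 0 0 0 0.3;0 0 0 0 0.3;0 0 0 0 0.3;0 0 0 0 0.3' 20 && python3 -m inch '0 0 10 0 0.3;0 0 25 0 0.3;0 0 35 0 0.3;0 0 30 0 0.3;0 0 0 0 0.3' 20
python3 - <<'E'
from h import *
c=view("wrist","w2");view("side","d2");view("scene","s2")
E
```

```text
time: 2.62
tool_pos: [0.5581, -0.071, 0.2472]
tool_rot: [1.345, 1.57, -0.226]
contact_force: [-0.3, 0.3, 5.8]
opening: 0.0518
time: 3.03
tool_pos: [0.5591, -0.0712, 0.3532]
tool_rot: [1.315, 1.56, -0.256]
contact_force: [1.1, 0.4, -1.4]
opening: 0.0517
```

View pics/w2.png

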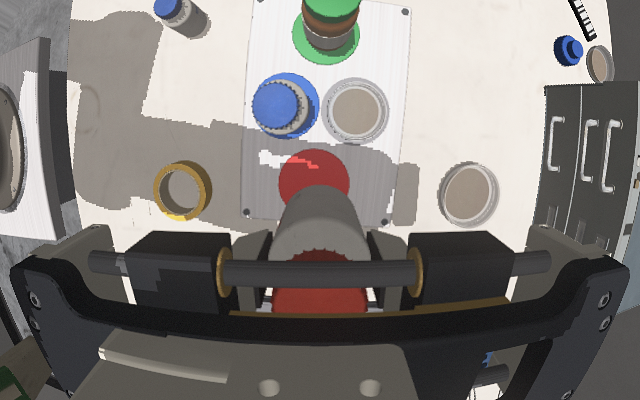

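View pics/s2.png

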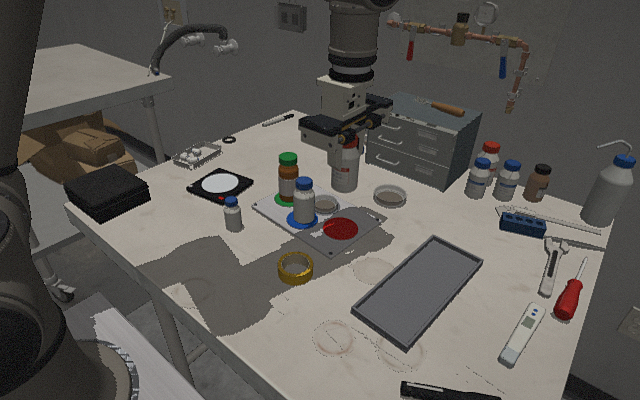

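```bash
python3 - <<'E'
from h import *
for n in ["wrist","scene"]:
    c=view(n)
    for col in ["red","blue"]:
      for st,m in blobs(mask(c,col),60):
        P,_=hull_in(c,m,.015); q=np.round(np.array(circ(P))*1000,1)
        if 500<q[0]<620 and abs(q[1])<120: print(n,col,st,q)
    if n=="scene":
        e=c["color"].astype(int); 
        roi=np.zeros((400,640),bool); roi[230:350,345:490]=1
        m=(e.max(2)-e.min(2)<14+0*e.max(2))&(e.max(2)<115)&roi
        g=blobs(m,1500)
        for st,b in g:
            k=max(cv2.findContours(b.astype(np.uint8),0,1)[0],key=cv2.contourArea)
            r=cv2.approxPolyDP(cv2.convexHull(k),6,True)[:,0]; print(st,r.tolist()); print(plane(c,r.astype(float),.016).round(4))
E
python3 -c "
import cv2;a=cv2.imread('pics/s2.png');cv2.imwrite('pics/tr.png',cv2.resize(a[225:355,340:500],None,fx=4,fy=4))"
```

```text
wrist red [ 283  151   72   52 2234] [557.4 -71.7  37. ]
wrist blue [ 256   73   69   68 2609] [529.   10.7  34.1]
scene red [323 217  35  23 608] [553.6 -76.   37.1]
scene blue [287 212  31  17 223] [524.7   5.6  33.6]
[ 350  235  134  115 7642] [[482, 259], [409, 349], [350, 312], [432, 235]]
[[ 0.6533 -0.3407]
 [ 0.3861 -0.3266]
 [ 0.3852 -0.2197]
 [ 0.6574 -0.2354]]
```

View pics/tr.png

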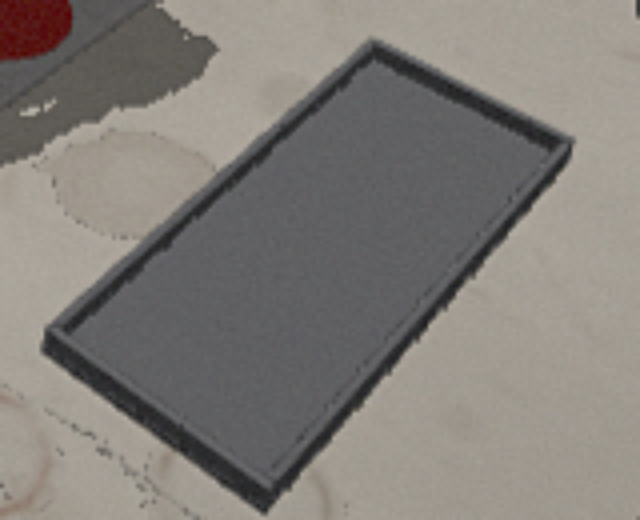

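```bash
python3 - <<'E'
from h import *
c=view("scene")
P=plane(c,[[433,235],[483.5,260],[407,347],[351.2,308.2]],.016);print(P.round(4),P.mean(0),np.linalg.norm(P-np.roll(P,-1,0),axis=1))
d=(P[0]+P[1]-P[2]-P[3]);print(np.arctan2(d[1],d[0]))
E
```

```text
[[ 0.6588 -0.237 ]
 [ 0.6524 -0.3439]
 [ 0.3872 -0.3227]
 [ 0.3929 -0.2168]] [ 0.52282129 -0.28009253] [0.1070341  0.26596461 0.10609362 0.26670878]
-0.0778355370587215
```

```bash
python3 -m inch '-9.5 -16.7 0 0.124 0.3;-9.5 -16.7 0 0.124 0.3;-9.5 -16.7 0 0.124 0.3;-9.5 -16.7 0 0.124 0.3;-9.5 -16.7 0 0.124 0.3;-9.5 -16.7 0 0.124 0.3;-9.5 -16.7 0 0.124 0.3;-9.5 -16.7 0 0.124 0.3' 20 && python3 -m inch '-9.5 -16.7 0 0.124 0.3;-9.5 -16.7 0 0.124 0.3;-9.5 -16.7 0 0.124 0.3;-9.5 -16.6 0 0.124 0.3;0 0 0 0 0.3;0 0 0 0 0.3;0 0 0 0 0.3' 20
python3 - <<'E'
from h import *
c=view("wrist","w3");view("scene","s3")
s=readout.observe();print(Ro.from_euler('xyz',s["tool_rot"]).as_matrix().round(3),s["tool_pos"],s["qpos"])
E
```

```text
time: 4.0
tool_pos: [0.4813, -0.2052, 0.3455]
tool_rot: [3.133, 1.568, 2.561]
contact_force: [-0.2, 1.1, -1.6]
opening: 0.0515
time: 4.58
tool_pos: [0.4441, -0.2709, 0.346]
tool_rot: [2.259, 1.569, 2.173]
contact_force: [-0.3, 1.6, -0.8]
opening: 0.0518
[[-0.001  0.083  0.997]
 [ 0.001  0.997 -0.083]
 [-1.     0.001 -0.001]] [ 0.444333   -0.27055772  0.34632921] [-6.94425204e-01  3.88661783e-01  1.62577980e+00  3.61531346e-04
  1.12815380e+00 -2.18182210e+00]
```

View pics/w3.png

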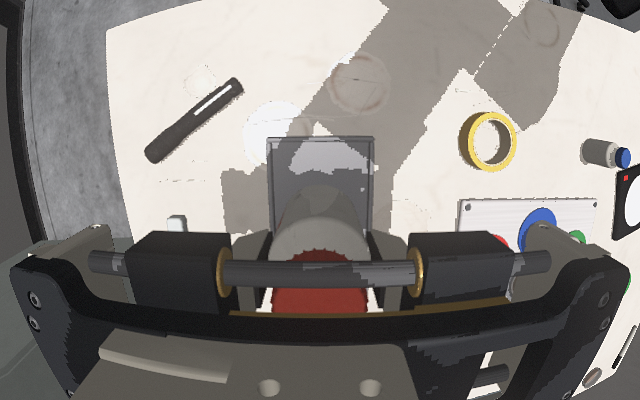

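View pics/s3.png

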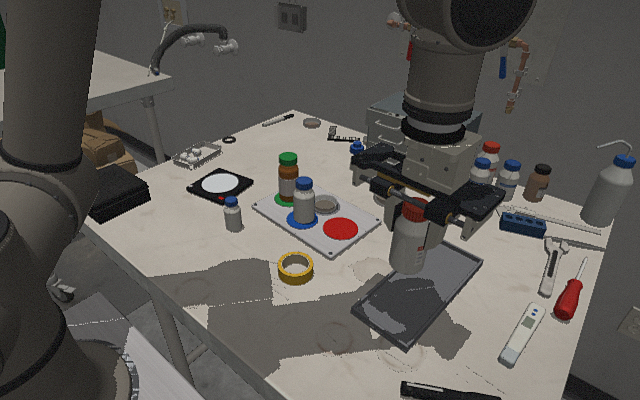

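```bash
python3 - <<'E'
from h import *
c=view("wrist")
print(plane(c,[[268,138],[374,138],[321,138]],.016))
E
```

```text
[[ 0.39068817 -0.31785199]
 [ 0.39950288 -0.21107857]
 [ 0.39569702 -0.2645724 ]]
```

```bash
python3 -m inch '0 0 -20 0 0.3;0 0 -30 0 0.3;0 0 -30 0 0.3;0 0 -18 0 0.3;0 0 -6 0 0.3;0 0 0 0 0.3;0 0 -2 0 0.3;0 0 0 0 0.3' 20; python3 -m inch '0 0 -1 0 0.3;0 0 0 0 0.3;0 0 0 0 0.3' 20
```

```text
time: 5.4
tool_pos: [0.4445, -0.2714, 0.2418]
tool_rot: [-0.575, 1.569, -0.657]
contact_force: [-0.1, -0.0, -1.4]
opening: 0.0516
time: 5.65
tool_pos: [0.4441, -0.2714, 0.2404]
tool_rot: [-0.529, 1.569, -0.612]
contact_force: [0.2, -0.5, -0.8]
opening: 0.0515
```

```bash
python3 -m inch '0 0 -2 0 0.3;0 0 0 0 0.3;0 0 -1 0 0.3;0 0 0 0 0.3;0 0 0 0 0.3' 20
```

```text
time: 6.07
tool_pos: [0.444, -0.2713, 0.2372]
tool_rot: [-0.373, 1.57, -0.456]
contact_force: [-1.5, 1.6, 5.6]
opening: 0.0515
```

```bash
python3 -m inch '0 0 0 0 1;0 0 0 0 1;0 0 0 0 1;0 0 0 0 1;0 0 15 0 1;0 0 30 0 1;0 0 35 0 1;0 0 30 0 1' 20; python3 -m inch '0 20 0 -0.124 1;8 24 0 -0.124 1;8 24 0 -0.124 1;8 24 0 -0.124 1;8 24 0 -0.124 1;8 24 0 -0.124 1;8 24 0 -0.124 1;8 24 0 -0.124 1' 20; python3 -m inch '8 24 0 -0.124 1;8 24 0 -0.124 1;8 24 0 -0.124 1;6 20 0 -0.124 1;0 0 0 0 1;0 0 0 0 1' 20
python3 - <<'E'
from h import *
s=readout.observe();print(Ro.from_euler('xyz',s["tool_rot"]).as_matrix().round(3)[:,1],s["tool_pos"])
c=view("wrist","w4");view("scene","s4")
for col,z in [("blue",.114),("green",.125),("red",.015),("green",.015),("blue",.015)]:
    for st,m in blobs(mask(c,col),100):
        P,_=hull_in(c,m,z);print(col,z,st,np.round(np.array(circ(P))*1000,1))
E
```

```text
time: 6.73
tool_pos: [0.444, -0.2713, 0.3482]
tool_rot: [2.331, 1.571, 2.248]
contact_force: [0.3, -0.2, 1.2]
opening: 0.0915
time: 7.4
tool_pos: [0.5002, -0.0821, 0.3467]
tool_rot: [2.092, 1.571, 1.011]
contact_force: [-1.0, -0.2, 0.4]
opening: 0.0918
time: 7.9
tool_pos: [0.53, 0.0095, 0.3465]
tool_rot: [-1.067, 1.57, -2.633]
contact_force: [-0.4, 0.3, -0.1]
opening: 0.0919
[ 1.     0.004 -0.   ] [0.53002535 0.00948335 0.34645474]
blue 0.114 [180  69  25  28 536] [438.8 107.9  10. ]
blue 0.114 [575 100  28  30 646] [777.3 104.6  18.8]
blue 0.114 [ 285  152   66   51 1284] [529.3  32.6  23.2]
blue 0.114 [ 297  197   45   42 1411] [530.8   7.6  15.8]
green 0.125 [ 325   75   87   69 3891] [562.3  86.7  26.5]
red 0.015 [ 310  226   66   35 1707] [556.9 -70.2  35.9]
green 0.015 [ 325   75   87   69 3891] [579.7  90.4  40.9]
blue 0.015 [180  69  25  28 536] [396.4 120.9  14.6]
blue 0.015 [575 100  28  30 646] [891.9 116.   27.6]
blue 0.015 [ 285  152   66   51 1284] [528.8  10.6  34. ]
blue 0.015 [ 297  197   45   42 1411] [531.1 -25.9  23.2]
```

View pics/w4.png

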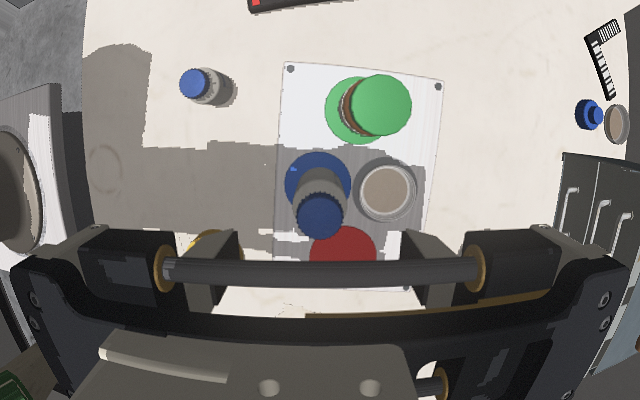

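View pics/s4.png

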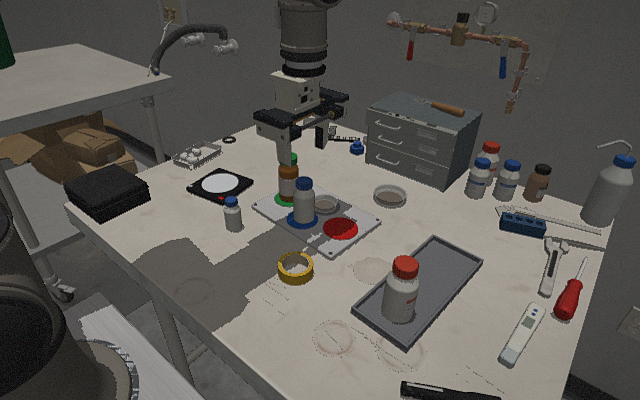

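```bash
python3 -m inch '0 -1 -20 0 1;0 0 -30 0 1;0 0 -30 0 1;0 0 -25 0 1;0 0 -8 0 1;0 0 0 0 1;0 0 0 0 0.3;0 0 0 0 0.3' 20; python3 -m inch '0 0 0 0 0.3;0 0 0 0 0.3;0 0 0 0 0.3;0 0 0 0 0.3;0 0 0 0 0.3;0 0 0 0 0.3;0 0 0 0 0.3;0 0 0 0 0.3' 20
```

```text
time: 8.67
tool_pos: [0.5307, 0.0072, 0.2353]
tool_rot: [1.43, 1.568, -0.141]
contact_force: [0.4, 0.8, 0.2]
opening: 0.0827
time: 9.33
tool_pos: [0.5301, 0.0078, 0.2339]
tool_rot: [1.54, 1.57, -0.031]
contact_force: [-0.3, -0.1, 3.4]
opening: 0.046
```

```bash
python3 -m inch '0 0 10 0 0.3;0 0 30 0 0.3;0 0 35 0 0.3;0 0 25 0 0.3;0 -20 0 0.124 0.3;0 -24 0 0.124 0.3;0 -24 0 0.124 0.3;0 -24 0 0.124 0.3' 20; python3 -m inch '0 -24 0 0.124 0.3;0 -24 0 0.124 0.3;-1 -24 0 0.124 0.3;-1 -24 0 0.124 0.3;0 -24 0 0.124 0.3;0 -24 0 0.124 0.3;0 -24 0 0.124 0.3;0 -24 0 0.124 0.3' 20;  python3 -m inch '0 0 0 0 0.3;0 0 0 0 0.3;0 0 -20 0 0.3;0 0 -30 0 0.3;0 0 -30 0 0.3;0 0 -20 0 0.3;0 0 0 0 0.3;0 0 0 0 0.3' 20
python3 - <<'E'
from h import *
view("scene","s5")
E
```

```text
time: 10.0
tool_pos: [0.5297, -0.085, 0.3345]
tool_rot: [0.819, 1.57, -0.249]
contact_force: [0.8, -1.3, -0.7]
opening: 0.0459
time: 10.67
tool_pos: [0.5277, -0.2774, 0.3342]
tool_rot: [2.277, 1.57, 2.201]
contact_force: [-0.1, -0.3, -1.2]
opening: 0.0456
time: 11.33
tool_pos: [0.528, -0.2753, 0.2335]
tool_rot: [2.505, 1.568, 2.422]
contact_force: [-0.4, -0.0, -0.9]
opening: 0.0458
```

View pics/s5.png

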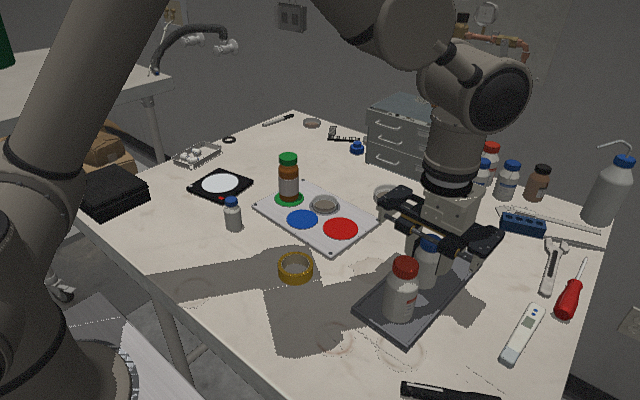

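```bash
python3 -m inch '0 0 -7 0 0.3;0 0 0 0 0.3;0 0 -1.5 0 0.3;0 0 0 0 0.3;0 0 -1 0 0.3;0 0 0 0 0.3;0 0 0 0 0.3' 20
```

```text
time: 11.97
tool_pos: [0.528, -0.2763, 0.2244]
tool_rot: [-0.026, 1.571, -0.109]
contact_force: [0.7, 0.4, -0.6]
opening: 0.0459
```

```bash
python3 -m inch '0 0 -1 0 0.3;0 0 0 0 0.3;0 0 0 0 0.3' 20
```

```text
time: 12.22
tool_pos: [0.5281, -0.2763, 0.2239]
tool_rot: [-0.404, 1.57, -0.487]
contact_force: [-1.2, 0.6, 5.4]
opening: 0.0455
```

```bash
python3 -m inch '0 0 0 0 1;0 0 0 0 1;0 0 0 0 1;0 0 0 0 1;0 0 15 0 1;0 0 35 0 1;0 0 40 0 1;0 0 30 0 1' 20; python3 -m inch '0 15 0 -0.124 1;3 28 0 -0.124 1;3 28 0 -0.124 1;3 28 0 -0.124 1;3 28 0 -0.124 1;3 28 0 -0.124 1;3 28 0 -0.124 1;3 28 0 -0.124 1' 20; python3 -m inch '3 28 0 -0.124 1;3 28 0 -0.124 1;3 28 0 -0.124 1;3 28 0 -0.124 1;3 28 0 0 1;3 20 0 0 1;0 0 0 0 1;0 0 0 0 1' 20
python3 - <<'E'
from h import *
s=readout.observe();print(Ro.from_euler('xyz',s["tool_rot"]).as_matrix().round(3)[:,1],s["tool_pos"])
c=view("wrist","w6");view("scene","s6")
for col,z in [("blue",.015),("green",.125),("red",.015),("green",.015)]:
    for st,m in blobs(mask(c,col),100):
        P,_=hull_in(c,m,z);print(col,z,st,np.round(np.array(circ(P))*1000,1))
E
```

```text
time: 12.88
tool_pos: [0.5281, -0.2764, 0.3457]
tool_rot: [-0.485, 1.569, -0.568]
contact_force: [1.5, -0.8, -0.2]
opening: 0.0906
time: 13.55
tool_pos: [0.5489, -0.0639, 0.3431]
tool_rot: [-2.91, 1.571, 2.292]
contact_force: [0.1, -0.0, -1.0]
opening: 0.092
time: 14.22
tool_pos: [0.5669, 0.0956, 0.343]
tool_rot: [-0.778, 1.57, -2.346]
contact_force: [1.2, -0.3, 0.7]
opening: 0.0915
[ 1.     0.002 -0.   ] [0.56691014 0.09562842 0.34297486]
blue 0.015 [561 160  22  32 393] [900.  114.7  21.9]
blue 0.015 [148 170  17  26 258] [387.  100.7  14.5]
blue 0.015 [ 255  233   60   28 1177] [529.1  14.9  30.7]
green 0.125 [ 296  203   58   55 2481] [571.   89.2  20.1]
red 0.015 [281 296  59  22 911] [557.3 -64.6  32. ]
green 0.015 [ 296  203   58   55 2481] [573.1  46.7  31.2]
```

View pics/w6.png

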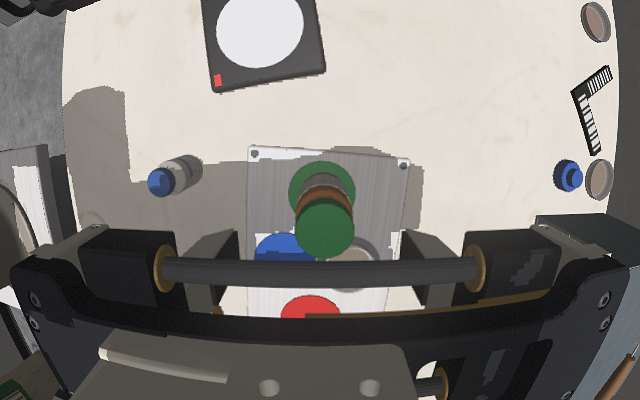

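View pics/s6.png

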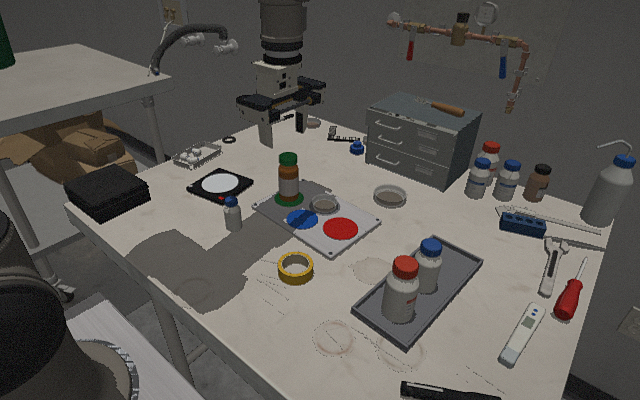

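```bash
python3 -m inch '4 -6 0 0 1;0 0 -20 0 1;0 0 -30 0 1;0 0 -30 0 1;0 0 -17 0 1;0 0 -3 0 1;0 0 0 0 0.3;0 0 0 0 0.3' 20; python3 -m inch '0 0 0 0 0.3;0 0 0 0 0.3;0 0 0 0 0.3;0 0 0 0 0.3;0 0 0 0 0.3;0 0 0 0 0.3;0 0 0 0 0.3;0 0 0 0 0.3' 20;
```

```text
time: 14.98
tool_pos: [0.5717, 0.0879, 0.2443]
tool_rot: [1.554, 1.569, -0.018]
contact_force: [-1.0, 0.7, 0.9]
opening: 0.0828
time: 15.65
tool_pos: [0.571, 0.0888, 0.2435]
tool_rot: [1.514, 1.57, -0.057]
contact_force: [0.0, 0.4, 2.7]
opening: 0.0455
```

```bash
python3 -m inch '0 0 10 0 0.3;0 0 30 0 0.3;0 0 35 0 0.3;0 0 25 0 0.3;0 0 0 0 0.3;0 0 0 0 0.3' 20; 
python3 - <<'E'
from h import *
s=readout.observe();print(s["tool_pos"])
c=view("wrist","w7")
for col,z in [("green",.015)]:
    for st,m in blobs(mask(c,col),100):
        P,_=hull_in(c,m,z);print(col,z,st,np.round(np.array(circ(P))*1000,1))
m=c["color"].min(2)>200; m[110:]=0
for st,b in blobs(m,1000): 
    print(st)
    P,_=hull_in(c,b,.015);print(np.round(np.array(circ(P))*1000,1))
E
```

```text
time: 16.15
tool_pos: [0.5711, 0.0887, 0.3451]
tool_rot: [1.587, 1.567, 0.016]
contact_force: [-0.3, 0.5, -1.2]
opening: 0.0452
[0.5711213  0.08874872 0.34513873]
green 0.015 [284 246  72  15 595] [572.8 -21.8  45.9]
green 0.015 [ 268  288  106   25 2547] [574.1 -54.7  63. ]
[   60     0   555   110 48151]
[625.3 328.  376.9]
[ 212    0   85   62 4450]
[506.  262.5  44.7]
```

View pics/w7.png

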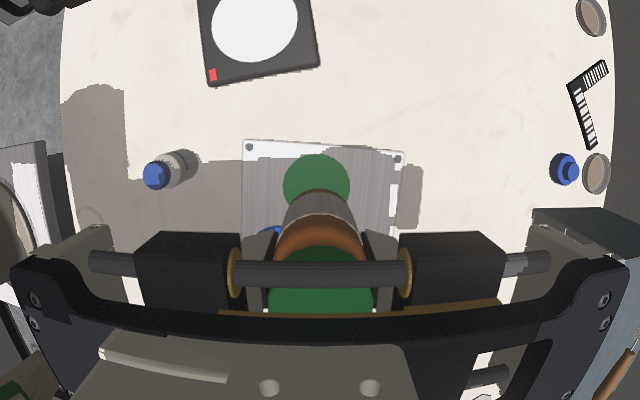

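```bash
python3 -m inch '0 -15 0 0.124 0.3;3 -28 0 0.124 0.3;3 -28 0 0.124 0.3;3 -28 0 0.124 0.3;3 -28 0 0.124 0.3;3 -28 0 0.124 0.3;3 -28 0 0.124 0.3;3 -28 0 0.124 0.3' 20; python3 -m inch '3 -28 0 0.124 0.3;3 -28 0 0.124 0.3;3 -28 0 0.124 0.3;3 -28 0 0.124 0.3;3 -28 0 0 0.3;3 -21 0 0 0.3;0 0 0 0 0.3;0 0 0 0 0.3' 20;  python3 -m inch '0 0 -20 0 0.3;0 0 -30 0 0.3;0 0 -30 0 0.3;0 0 -20 0 0.3;0 0 -6 0 0.3;0 0 0 0 0.3;0 0 0 0 0.3' 20
python3 - <<'E'
from h import *
view("scene","s8")
E
```

```text
time: 16.87
tool_pos: [0.5916, -0.1236, 0.3412]
tool_rot: [-2.928, 1.567, 2.783]
contact_force: [-0.3, 0.7, -0.8]
opening: 0.0455
time: 17.53
tool_pos: [0.6095, -0.2843, 0.3408]
tool_rot: [2.606, 1.567, 2.521]
contact_force: [0.5, -0.4, -1.4]
opening: 0.0454
time: 18.12
tool_pos: [0.6102, -0.2823, 0.2372]
tool_rot: [2.31, 1.57, 2.228]
contact_force: [0.6, -0.1, -1.4]
opening: 0.0449
```

View pics/s8.png

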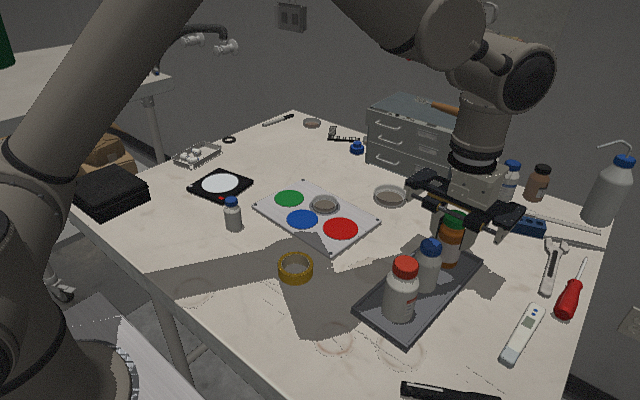

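```bash
python3 -m inch '0 0 -2.5 0 0.3;0 0 0 0 0.3;0 0 -1 0 0.3;0 0 0 0 0.3;0 0 0 0 0.3' 20
python3 - <<'E'
from h import *
c=view("scene","s9")
for col in ["green","blue","red"]:
    for st,m in blobs(mask(c,col),100):
        P,_=hull_in(c,m,.015);q=np.round(np.array(circ(P))*1000,1)
        if 500<q[0]<620 and abs(q[1])<120: print(col,st,q)
E
```

```text
time: 18.58
tool_pos: [0.61, -0.2833, 0.2338]
tool_rot: [0.489, 1.571, 0.406]
contact_force: [0.5, 0.2, -1.9]
opening: 0.0457
green [275 190  29  17 373] [565.7  82.9  33.9]
blue [287 210  31  19 473] [525.1   6.1  33.9]
red [323 218  35  22 609] [553.5 -75.9  36.8]
```

```bash
python3 -m inch '0 0 -1 0 0.3;0 0 0 0 0.3;0 0 0 0 0.3' 20
```

```text
time: 18.88
tool_pos: [0.6101, -0.2834, 0.2332]
tool_rot: [-0.336, 1.57, -0.419]
contact_force: [-0.0, 0.4, 2.8]
opening: 0.0453
```

```bash
python3 -m inch '0 0 0 0 1;0 0 0 0 1;0 0 0 0 1;0 0 0 0 1;0 0 15 0 1;0 0 35 0 1;0 0 35 0 1;0 0 25 0 1' 20; python3 -m inch '0 36 0 0 1;-2 36 0 0 1;-2 36 0 0 1;-2 36 0 0 1;-2 36 0 0 1;-2 36 0 0 1;0 36 0 0 1;0 36 0 0 1' 20; python3 -m inch '0 0 -30 0 1;0 0 -30 0 1;0 0 0 0 1;0 0 0 0 1' 20
python3 - <<'E'
from h import *
s=readout.observe();print(Ro.from_euler('xyz',s["tool_rot"]).as_matrix().round(3)[:,1],s["tool_pos"])
c=view("wrist","w10");c=view("scene","s10");view("side","d10")
for col in ["green","blue","red"]:
    for st,m in blobs(mask(c,col),100):
        P,_=hull_in(c,m,.015);q=np.round(np.array(circ(P))*1000,1)
        if 500<q[0]<620 and abs(q[1])<120: print(col,st,q)
E
```

```text
time: 19.55
tool_pos: [0.6102, -0.2834, 0.3456]
tool_rot: [-0.426, 1.568, -0.508]
contact_force: [0.0, -0.4, 0.8]
opening: 0.0908
time: 20.22
tool_pos: [0.5996, 0.0064, 0.3429]
tool_rot: [0.495, 1.571, 0.412]
contact_force: [1.1, -0.1, 0.0]
opening: 0.0918
time: 20.55
tool_pos: [0.5997, 0.0048, 0.2817]
tool_rot: [3.1, 1.567, 3.018]
contact_force: [0.9, 0.1, 1.3]
opening: 0.0921
[0.082 0.997 0.   ] [0.59968168 0.00481858 0.28173671]
green [275 190  29  17 370] [565.8  82.9  33.6]
blue [287 209  31  20 477] [525.1   6.1  34. ]
red [323 217  35  23 609] [553.7 -75.8  37. ]
```

View pics/w10.png

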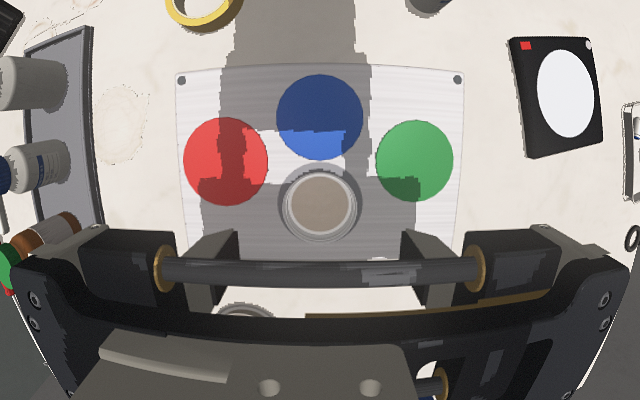

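View pics/s10.png

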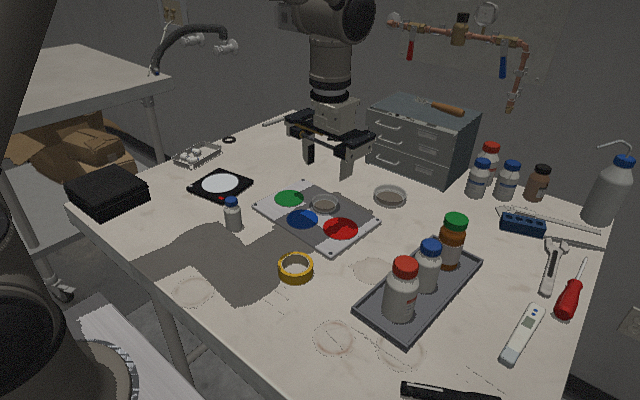

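View pics/d10.png

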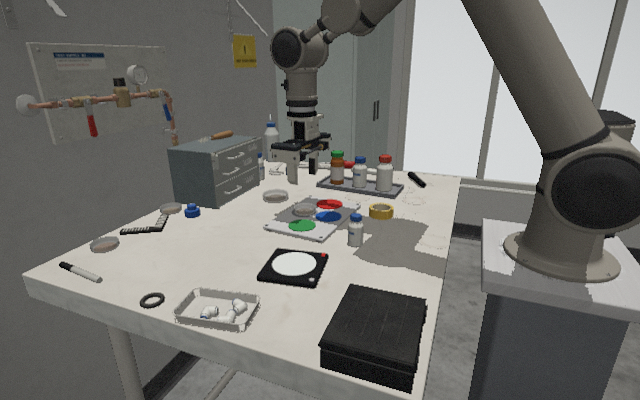

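```bash
python3 - <<'E'
from h import *
c=view("wrist")
e=c["color"].astype(int); m=np.zeros(e.shape[:2],bool); m[160:240,275:365]=1
for st,b in blobs((e[...,0]-e[...,2]>12)&m,200):
    for z in (.015,.02,.027):
        P,_=hull_in(c,b,z); print("residue",z,st,np.round(np.array(circ(P))*1000,1))
# outer rim top
print(plane(c,[[277,205],[363,205],[320,242],[320,163]],.015))
for col in ["green","blue","red"]:
    for st,mm in blobs(mask(c,col),500):
        P,_=hull_in(c,mm,.015);print(col,st,np.round(np.array(circ(P))*1000,1))
w=(c["color"].min(2)>170); w[:,:520]=0
for st,b in blobs(w,800):
    P,_=hull_in(c,b,.015);print("white",st,np.round(np.array(circ(P))*1000,1))
E
```

```text
residue 0.015 [ 292  172   57   55 2474] [600.5   4.8  24. ]
residue 0.02 [ 292  172   57   55 2474] [599.1   4.9  23.5]
residue 0.027 [ 292  172   57   55 2474] [597.1   5.   22.9]
[[ 0.60187365 -0.03203137]
 [ 0.60793074  0.04071416]
 [ 0.63865745  0.001545  ]
 [ 0.5692663   0.00727828]]
green [ 376  117   77   80 4652] [569.8  87.6  34.2]
green [  0 240  25  45 638] [ 668.4 -453.9   49.8]
blue [ 278   71   85   85 5650] [528.8  10.7  34.3]
red [ 185  114   84   87 5723] [557.4 -71.8  37.3]
white [  520     0   120   270 18106] [544.  368.8 197.1]
white [ 536   47   57   87 3843] [506.2 263.2  44.9]
```

```bash
python3 -m inch '0 0 -25 0 1;0 0 -30 0 1;0 0 -20 0 1;0 0 -8 0 1;0 0 -5 0 1;0 0 0 0 1;0 0 0 0 1' 12; python3 -m inch '0 0 0 0 0.5;0 0 0 0 0.5;0 0 0 0 0.5;0 0 0 0 0.5;0 0 0 0 0.5;0 0 0 0 0.5;0 0 0 0 0.5;0 0 0 0 0.5' 12
```

```text
time: 21.33
tool_pos: [0.6006, 0.0045, 0.1961]
tool_rot: [0.016, 1.568, -0.067]
contact_force: [-0.2, -0.4, -0.3]
opening: 0.092
time: 22.0
tool_pos: [0.6, 0.0047, 0.1949]
tool_rot: [0.426, 1.571, 0.343]
contact_force: [-0.9, 0.1, 2.5]
opening: 0.0572
```

```bash
python3 -m inch '0 0 5 0 0.5;0 0 15 0 0.5;0 0 20 0 0.5;0 0 20 0 0.5;0 0 0 0 0.5;0 0 0 0 0.5' 12
python3 - <<'E'
from h import *
c=view("wrist","w11");c=view("scene","s11")
E
```

```text
time: 22.5
tool_pos: [0.6002, 0.0047, 0.2559]
tool_rot: [-0.012, 1.568, -0.095]
contact_force: [-0.6, 0.3, -1.1]
opening: 0.0574
```

View pics/w11.png

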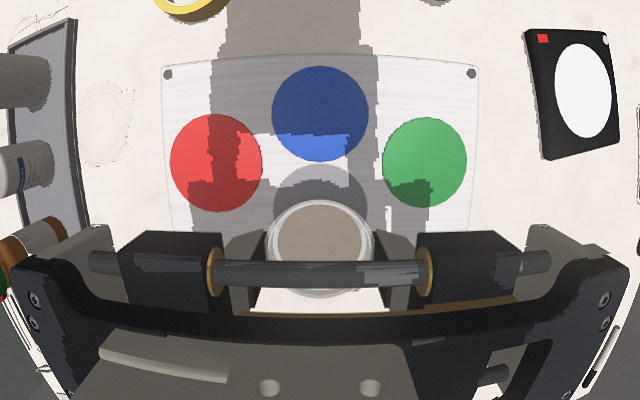

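Dish is held level between the fingers (320,245). Carry it to the light table.

```bash
python3 -m inch '-8 20 0 0 0.5;-11 30 0 0 0.5;-11 30 0 0 0.5;-11 30 0 0 0.5;-11 30 0 0 0.5;-11 30 0 0 0.5;-11 30 0 0 0.5;-11 30 0 0 0.5' 12;python3 -m inch '-8 20 0 0 0.5;-1 8 0 0 0.5;0 0 0 0 0.5;0 0 0 0 0.5;0 0 -25 0 0.5;0 0 -15 0 0.5;0 0 0 0 0.5;0 0 0 0 0.5' 12
python3 - <<'E'
from h import *
print(readout.observe()["tool_pos"])
c=view("wrist","w12");c=view("scene","s12");c=view("side","d12")
E
```

```text
time: 23.27
tool_pos: [0.5139, 0.236, 0.2534]
tool_rot: [-2.805, 1.568, -2.888]
contact_force: [1.1, -0.9, -0.4]
opening: 0.0572
time: 23.93
tool_pos: [0.5064, 0.2613, 0.2141]
tool_rot: [-2.634, 1.569, -2.719]
contact_force: [-0.2, -0.7, 0.5]
opening: 0.0571
[0.50644689 0.26133809 0.2140588 ]
```

View pics/w12.png

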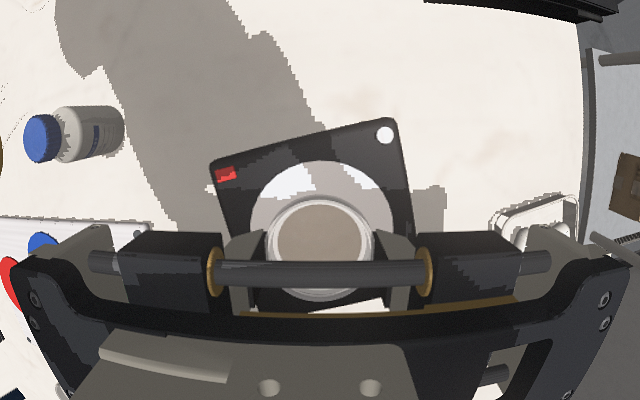

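View pics/d12.png

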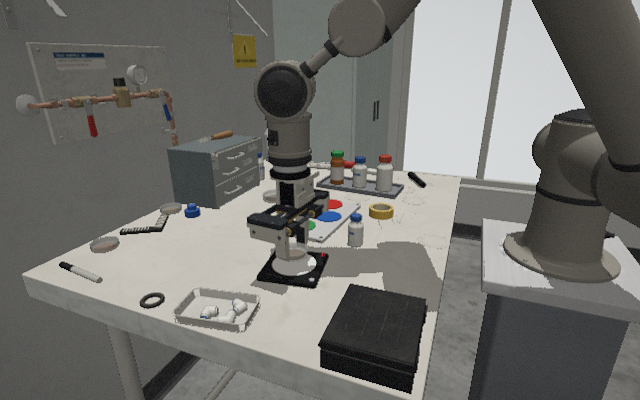

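```bash
python3 -m inch '0 1 -8 0 0.5;0 0 -4 0 0.5;0 0 -2 0 0.5;0 0 0 0 0.5;0 0 -1 0 0.5;0 0 0 0 0.5;0 0 0 0 0.5' 12; python3 -m inch '0 0 -1 0 0.5;0 0 0 0 0.5;0 0 0 0 0.5' 12
```

```text
time: 24.67
tool_pos: [0.506, 0.2638, 0.1998]
tool_rot: [0.785, 1.571, 0.703]
contact_force: [-0.2, -0.6, -1.2]
opening: 0.0573
time: 24.92
tool_pos: [0.506, 0.2637, 0.1988]
tool_rot: [1.587, 1.571, 1.504]
contact_force: [-0.2, 0.3, -0.3]
opening: 0.0572
```

```bash
python3 -m inch '0 0 -1 0 0.5;0 0 0 0 0.5;0 0 0 0 0.5' 12
```

```text
time: 25.17
tool_pos: [0.5061, 0.2637, 0.1979]
tool_rot: [0.667, 1.57, 0.585]
contact_force: [-0.4, -1.2, 1.0]
opening: 0.0574
```

```bash
python3 -m inch '0 0 0 0 1;0 0 0 0 1;0 0 0 0 1;0 0 0 0 1;0 0 0 0 1;0 0 10 0 1;0 0 30 0 1;0 0 40 0 1' 12;python3 -m inch '0 0 40 0 1;8 -36 30 0 1;8 -36 0 0 1;8 -36 0 0 1;0 0 0 0 1;0 0 0 0 1' 20
python3 - <<'E'
from h import *
s=readout.observe();print(s["tool_pos"])
c=view("wrist","w13");c=view("scene","s13");c=view("side","d13")
E
```

```text
time: 25.83
tool_pos: [0.5051, 0.2634, 0.2765]
tool_rot: [-2.725, 1.564, -2.808]
contact_force: [1.6, -0.2, 0.2]
opening: 0.0915
time: 26.33
tool_pos: [0.5293, 0.1585, 0.3449]
tool_rot: [0.472, 1.57, 0.386]
contact_force: [0.6, 0.2, 0.1]
opening: 0.092
[0.52925798 0.15854483 0.34492428]
```

View pics/w13.png

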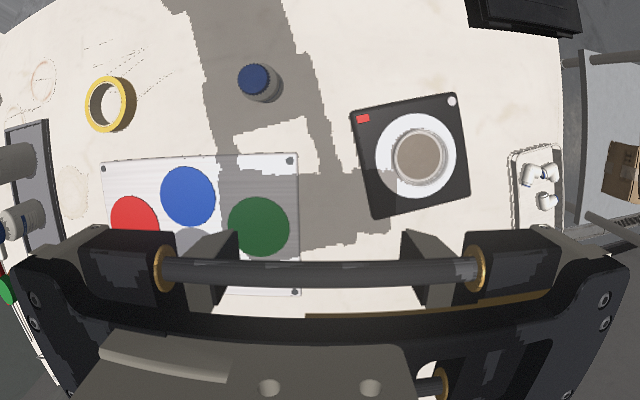

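View pics/s13.png

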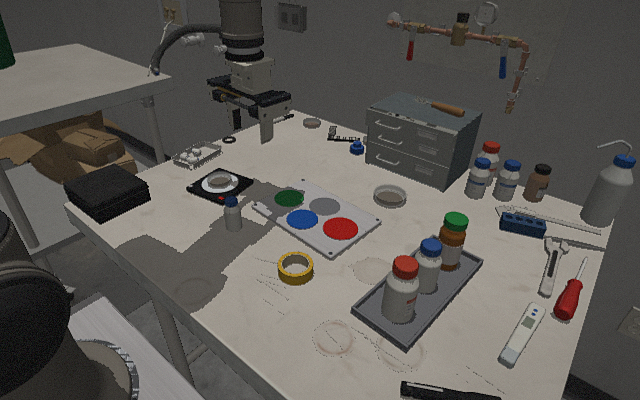

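View pics/d13.png

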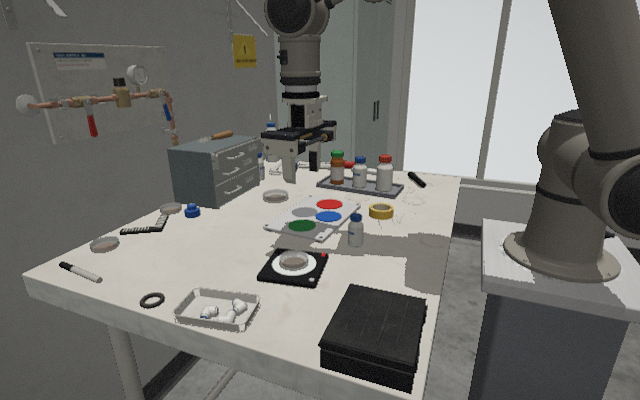

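```bash
python3 -m inch '6 -30 0 0 1;7 -36 0 0 1;7 -36 0 0 1;7 -36 0 0 1;7 -36 0 0 1;7 -36 0 0 1;7 -36 0 0 1;7 -36 0 0 1' 20;python3 -m inch '7 -36 0 0 1;7 -36 0 0 1;7 -36 0 0 1;5 -36 0 0 1;0 -16 0 0 1;0 0 0 0 1;0 0 0 0 1' 20
```

```text
time: 27.15
tool_pos: [0.5845, -0.122, 0.3439]
tool_rot: [2.211, 1.57, 2.13]
contact_force: [1.5, -0.2, -0.5]
opening: 0.0922
time: 27.73
tool_pos: [0.6103, -0.2811, 0.3433]
tool_rot: [2.268, 1.569, 2.185]
contact_force: [0.7, 0.3, 0.9]
opening: 0.0918
```

```bash
python3 -m inch '0 0 -20 0 1;0 0 -30 0 1;0 0 -30 0 1;0 0 -22 0 1;0 0 -7 0 1;0 0 0 0 1;0 0 0 0 0.3;0 0 0 0 0.3' 20; python3 -m inch '0 0 0 0 0.3;0 0 0 0 0.3;0 0 0 0 0.3;0 0 0 0 0.3;0 0 0 0 0.3;0 0 0 0 0.3;0 0 0 0 0.3;0 0 0 0 0.3' 20
```

```text
time: 28.4
tool_pos: [0.6108, -0.2813, 0.2372]
tool_rot: [-0.401, 1.567, -0.482]
contact_force: [0.1, 0.3, 0.1]
opening: 0.0829
time: 29.07
tool_pos: [0.61, -0.2819, 0.2352]
tool_rot: [-0.202, 1.571, -0.284]
contact_force: [0.8, -1.0, 1.0]
opening: 0.0452
```

```bash
python3 -m inch '0 0 10 0 0.3;0 0 30 0 0.3;0 0 35 0 0.3;0 0 25 0 0.3;-3 20 0 0 0.3;-3 28 0 0 0.3;-3 28 0 0 0.3;-3 28 0 0 0.3' 20; python3 -m inch '-3 28 0 0 0.3;-3 28 0 0 0.3;-3 28 0 0 0.3;-3 28 0 0 0.3;-3 28 0 0 0.3;-3 28 0 0 0.3;-3 28 0 0 0.3;-3 28 0 0 0.3' 20; python3 -m inch '-3 28 0 0 0.3;-0.5 14.5 0 0 0.3;0 0 0 0 0.3;0 0 0 0 0.3;0 0 0 0 0.3' 20
```

```text
time: 29.73
tool_pos: [0.5975, -0.1769, 0.3356]
tool_rot: [0.653, 1.571, 0.57]
contact_force: [0.9, 0.8, -0.8]
opening: 0.0452
time: 30.4
tool_pos: [0.5736, 0.0475, 0.3357]
tool_rot: [0.706, 1.571, 0.623]
contact_force: [0.3, -0.2, -1.5]
opening: 0.0453
time: 30.82
tool_pos: [0.5706, 0.0881, 0.3353]
tool_rot: [-0.843, 1.57, -0.926]
contact_force: [-0.0, -0.6, -1.0]
opening: 0.0452
```

```bash
python3 -m inch '0 0 -20 0 0.3;0 0 -30 0 0.3;0 0 -25 0 0.3;0 0 -10 0 0.3;0 0 -3 0 0.3;0 0 0 0 0.3;0 0 -1 0 0.3;0 0 0 0 0.3' 20; python3 -m inch '0 0 -1 0 0.3;0 0 0 0 0.3;0 0 0 0 0.3' 20
```

```text
time: 31.48
tool_pos: [0.5711, 0.0885, 0.2474]
tool_rot: [0.151, 1.568, 0.068]
contact_force: [-0.8, 1.2, -0.8]
opening: 0.0459
time: 31.73
tool_pos: [0.5706, 0.0888, 0.2456]
tool_rot: [0.206, 1.57, 0.123]
contact_force: [-0.4, -0.5, -0.7]
opening: 0.0454
```

```bash
python3 - <<'E'
from h import *
c=view("wrist","w14");c=view("scene","s14")
E
```

```text
(no output)
```

View pics/s14.png

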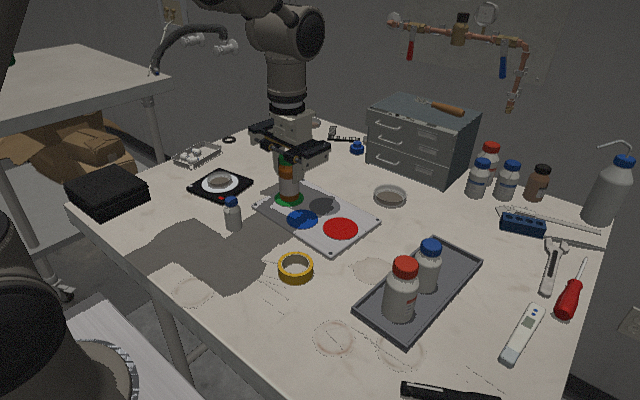

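```bash
python3 -m inch '0 0 -1 0 0.3;0 0 0 0 0.3;0 0 0 0 0.3' 20
```

```text
time: 32.08
tool_pos: [0.5708, 0.0887, 0.2451]
tool_rot: [0.128, 1.569, 0.045]
contact_force: [-1.3, 0.5, 6.1]
opening: 0.0456
```

```bash
python3 -m inch '0 0 0 0 1;0 0 0 0 1;0 0 0 0 1;0 0 0 0 1;0 0 15 0 1;0 0 35 0 1;0 0 30 0 1;0 0 20 0 1' 20; python3 -m inch '-3 -20 0 0 1;-4 -35 0 0 1;-4 -35 0 0 1;-4 -35 0 0 1;-4 -35 0 0 1;-4 -35 0 0 1;-4 -35 0 0 1;-4 -35 0 0 1' 20; python3 -m inch '-4 -35 0 0 1;-4 -35 0 0 1;-4 -30 0 0 1;0 0 0 0 1;0 0 0 0 1;0 0 0 0 1' 20
python3 - <<'E'
from h import *
c=view("side","d15");c=view("scene","s15")
E
```

```text
time: 32.75
tool_pos: [0.5708, 0.0887, 0.3468]
tool_rot: [0.148, 1.568, 0.065]
contact_force: [0.6, -0.4, 0.4]
opening: 0.0907
time: 33.42
tool_pos: [0.539, -0.1779, 0.344]
tool_rot: [1.95, 1.571, 1.867]
contact_force: [0.5, 0.3, 0.1]
opening: 0.0916
time: 33.92
tool_pos: [0.5275, -0.2759, 0.3437]
tool_rot: [2.127, 1.57, 2.044]
contact_force: [-0.2, 0.3, -0.0]
opening: 0.0919
```

View pics/s15.png

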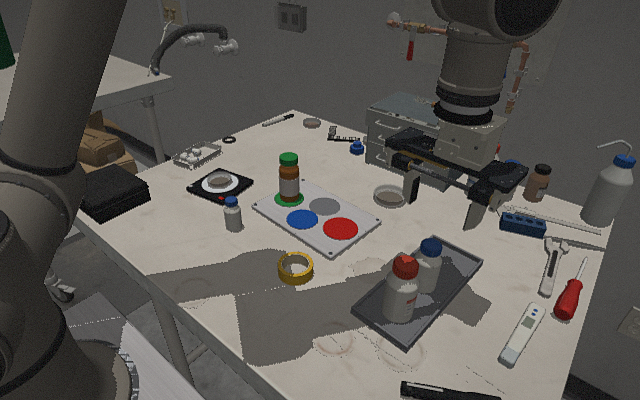

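```bash
python3 -m inch '0 0 -20 0 1;0 0 -35 0 1;0 0 -30 0 1;0 0 -25 0 1;0 0 -8 0 1;0 0 0 0 1;0 0 0 0 0.3;0 0 0 0 0.3' 20; python3 -m inch '0 0 0 0 0.3;0 0 0 0 0.3;0 0 0 0 0.3;0 0 0 0 0.3;0 0 0 0 0.3;0 0 0 0 0.3;0 0 0 0 0.3;0 0 0 0 0.3' 20
```

```text
time: 34.68
tool_pos: [0.5283, -0.2763, 0.228]
tool_rot: [-0.493, 1.568, -0.575]
contact_force: [-0.2, -0.4, 0.6]
opening: 0.0827
time: 35.35
tool_pos: [0.5275, -0.2763, 0.2262]
tool_rot: [0.406, 1.571, 0.323]
contact_force: [-0.4, 0.6, 1.7]
opening: 0.0457
```

```bash
python3 -m inch '0 0 10 0 0.3;0 0 30 0 0.3;0 0 35 0 0.3;0 0 25 0 0.3;0 22 0 -0.124 0.3;0 24 0 -0.124 0.3;0 24 0 -0.124 0.3;0 24 0 -0.124 0.3' 20; python3 -m inch '0 24 0 -0.124 0.3;0.5 24 0 -0.124 0.3;1 24 0 -0.124 0.3;0 24 0 -0.124 0.3;0 24 0 -0.124 0.3;0 24 0 -0.124 0.3;0 24 0 -0.124 0.3;0 24 0 -0.124 0.3' 20; python3 -m inch '0 0 0 0 0.3;0 0 0 0 0.3;0 0 0 0 0.3' 20
```

```text
time: 36.02
tool_pos: [0.5272, -0.1814, 0.3267]
tool_rot: [0.395, 1.57, -0.19]
contact_force: [0.0, 0.4, -0.5]
opening: 0.0453
time: 36.68
tool_pos: [0.5288, 0.0108, 0.3266]
tool_rot: [1.345, 1.571, -0.232]
contact_force: [0.5, 0.3, -0.7]
opening: 0.0458
time: 36.93
tool_pos: [0.529, 0.0094, 0.3263]
tool_rot: [0.6, 1.57, -0.968]
contact_force: [-0.1, -1.0, -1.2]
opening: 0.0459
```

```bash
python3 -m inch '0 0 -20 0 0.3;0 0 -30 0 0.3;0 0 -25 0 0.3;0 0 -10 0 0.3;0 0 -3 0 0.3;0 0 0 0 0.3;0 0 -1 0 0.3;0 0 0 0 0.3' 20; python3 -m inch '0 0 -1 0 0.3;0 0 0 0 0.3;0 0 0 0 0.3' 20
```

```text
time: 37.6
tool_pos: [0.5296, 0.0094, 0.2383]
tool_rot: [1.444, 1.568, -0.127]
contact_force: [-0.5, 0.5, -1.3]
opening: 0.0458
time: 37.85
tool_pos: [0.5291, 0.0097, 0.2366]
tool_rot: [1.444, 1.57, -0.126]
contact_force: [0.8, 0.4, -0.9]
opening: 0.0453
```

```bash
python3 -m inch '0 0 -1 0 0.3;0 0 0 0 0.3;0 0 0 0 0.3' 20
```

```text
time: 38.1
tool_pos: [0.5291, 0.0097, 0.2362]
tool_rot: [1.395, 1.569, -0.176]
contact_force: [-2.1, -0.3, 7.6]
opening: 0.0458
```

```bash
python3 -m inch '0 0 0 0 1;0 0 0 0 1;0 0 0 0 1;0 0 0 0 1;0 0 15 0 1;0 0 35 0 1;0 0 35 0 1;0 0 25 0 1' 20; python3 -m inch '-1 -17 0 0.124 1;-7 -24 0 0.124 1;-7 -24 0 0.124 1;-7 -24 0 0.124 1;-7 -24 0 0.124 1;-8 -24 0 0.124 1;-8 -24 0 0.124 1;-8 -24 0 0.124 1' 20; python3 -m inch '-8 -24 0 0.124 1;-8 -24 0 0.124 1;-8 -24 0 0.124 1;-8 -24 0 0.124 1;0 0 0 0 1;0 0 0 0 1;0 0 0 0 1' 20
python3 - <<'E'
from h import *
s=readout.observe();print(Ro.from_euler('xyz',s["tool_rot"]).as_matrix().round(3)[:,1],s["tool_pos"])
c=view("side","d16");c=view("scene","s16")
E
```

```text
time: 38.77
tool_pos: [0.5292, 0.0097, 0.3475]
tool_rot: [1.449, 1.569, -0.121]
contact_force: [0.5, -0.2, 0.7]
opening: 0.0906
time: 39.43
tool_pos: [0.4755, -0.1764, 0.3449]
tool_rot: [2.763, 1.571, 2.19]
contact_force: [0.6, -0.1, -0.0]
opening: 0.0919
time: 40.02
tool_pos: [0.444, -0.2709, 0.3448]
tool_rot: [2.046, 1.57, 1.961]
contact_force: [-0.6, 0.6, 0.5]
opening: 0.0917
[0.085 0.996 0.001] [ 0.4440082  -0.27092106  0.34479717]
```

View pics/s16.png

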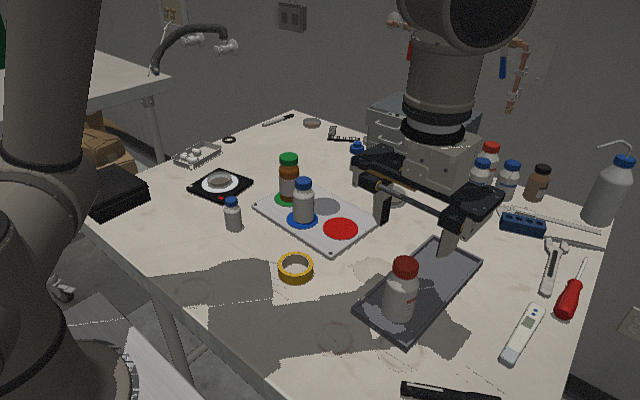

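Blue and green stand on their discs. Now red: down to TCP about .238.

```bash
python3 -m inch '0 0 -20 0 1;0 0 -30 0 1;0 0 -30 0 1;0 0 -20 0 1;0 0 -7 0 1;0 0 0 0 1;0 0 0 0 0.3;0 0 0 0 0.3' 20; python3 -m inch '0 0 0 0 0.3;0 0 0 0 0.3;0 0 0 0 0.3;0 0 0 0 0.3;0 0 0 0 0.3;0 0 0 0 0.3;0 0 0 0 0.3;0 0 0 0 0.3' 20
```

```text
time: 40.78
tool_pos: [0.4447, -0.2714, 0.2395]
tool_rot: [-0.57, 1.568, -0.652]
contact_force: [0.0, -0.2, -0.4]
opening: 0.0827
time: 41.45
tool_pos: [0.4441, -0.2714, 0.2383]
tool_rot: [-0.52, 1.57, -0.603]
contact_force: [-0.2, 0.3, 3.6]
opening: 0.0516
```

```bash
python3 -m inch '0 0 10 0 0.3;0 0 30 0 0.3;0 0 35 0 0.3;0 0 25 0 0.3;9 16 0 -0.124 0.3;9.5 16.7 0 -0.124 0.3;9.5 16.7 0 -0.124 0.3;9.5 16.7 0 -0.124 0.3' 20; python3 -m inch '9.5 16.7 0 -0.124 0.3;9.5 16.7 0 -0.124 0.3;9.5 16.7 0 -0.124 0.3;9.5 16.7 0 -0.124 0.3;9.5 16.7 0 -0.124 0.3;9.5 16.7 0 -0.124 0.3;9.5 16.7 0 -0.124 0.3;9.5 16.7 0 -0.124 0.3' 20; python3 -m inch '0 0 0 0 0.3;0 0 0 0 0.3;0 0 0 0 0.3' 20
```

```text
time: 42.12
tool_pos: [0.4816, -0.2045, 0.3385]
tool_rot: [2.174, 1.571, 1.589]
contact_force: [1.0, -1.0, -1.6]
opening: 0.0518
time: 42.78
tool_pos: [0.5577, -0.0707, 0.3383]
tool_rot: [-1.767, 1.57, 2.94]
contact_force: [0.7, -0.8, -0.8]
opening: 0.0515
time: 43.03
tool_pos: [0.5572, -0.0719, 0.338]
tool_rot: [-1.223, 1.57, -2.792]
contact_force: [-1.0, 0.2, -0.9]
opening: 0.0519
```

```bash
python3 -m inch '0 0 -20 0 0.3;0 0 -30 0 0.3;0 0 -25 0 0.3;0 0 -10 0 0.3;0 0 -3 0 0.3;0 0 0 0 0.3;0 0 -1 0 0.3;0 0 0 0 0.3' 20; python3 -m inch '0 0 -1 0 0.3;0 0 0 0 0.3;0 0 0 0 0.3' 20
```

```text
time: 43.7
tool_pos: [0.558, -0.0719, 0.2504]
tool_rot: [1.308, 1.568, -0.263]
contact_force: [0.2, -0.0, -0.6]
opening: 0.0519
time: 43.95
tool_pos: [0.5576, -0.0716, 0.2485]
tool_rot: [1.324, 1.57, -0.246]
contact_force: [-0.6, -0.2, -0.5]
opening: 0.0517
```

```bash
python3 -m inch '0 0 -1 0 0.3;0 0 0 0 0.3;0 0 0 0 0.3' 20
```

```text
time: 44.2
tool_pos: [0.5576, -0.0716, 0.2483]
tool_rot: [1.251, 1.569, -0.32]
contact_force: [-1.7, -0.2, 8.8]
opening: 0.0522
```

Contact felt; release, rise, back off and look.

```bash
python3 -m inch '0 0 0 0 1;0 0 0 0 1;0 0 0 0 1;0 0 0 0 1;0 0 15 0 1;0 0 35 0 1;0 0 35 0 1;0 0 40 0 1' 20; python3 -m inch '0 -25 30 0 1;0 -25 0 0 1;0 -20 0 0 1;0 0 0 0 1;0 0 0 0 1;0 0 0 0 1' 20
python3 - <<'E'
from h import *
s=readout.observe();print(s["tool_pos"])
c=view("wrist","w17")
for col,zc in [("red",.128),("blue",.114),("green",.125)]:
    for st,m in blobs(mask(c,col),100):
        print(col,st,[np.round(np.array(circ(hull_in(c,m,z)[0]))*1000,1).tolist() for z in (.015,zc)])
view("scene","s17");view("side","d17")
E
```

```text
time: 44.87
tool_pos: [0.5572, -0.0716, 0.3722]
tool_rot: [-1.843, 1.568, 2.87]
contact_force: [0.7, -0.3, 0.2]
opening: 0.0915
time: 45.37
tool_pos: [0.5574, -0.1412, 0.4015]
tool_rot: [-2.352, 1.57, 2.36]
contact_force: [-0.0, -0.4, 0.3]
opening: 0.092
[ 0.55743946 -0.14121741  0.40154304]
red [288  88  63  62 622] [[557.5, -71.8, 37.0], [557.7, -71.5, 25.6]]
red [ 298   98   45   44 1482] [[559.1, -73.3, 25.8], [558.8, -72.5, 17.8]]
blue [534   0  27  26 538] [[892.2, 114.7, 26.7], [802.2, 64.8, 19.5]]
blue [269  12  37  34 973] [[520.1, 38.3, 21.9], [530.3, 9.0, 16.0]]
blue [266  30  58  49 742] [[528.8, 10.4, 34.1], [536.7, -11.4, 24.9]]
green [303   0  54  17 333] [[570.1, 87.3, 33.9], [566.4, 40.0, 23.7]]
```

View pics/w17.png

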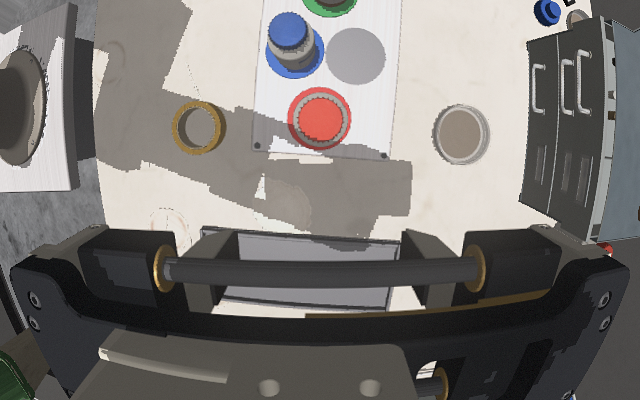

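View pics/s17.png

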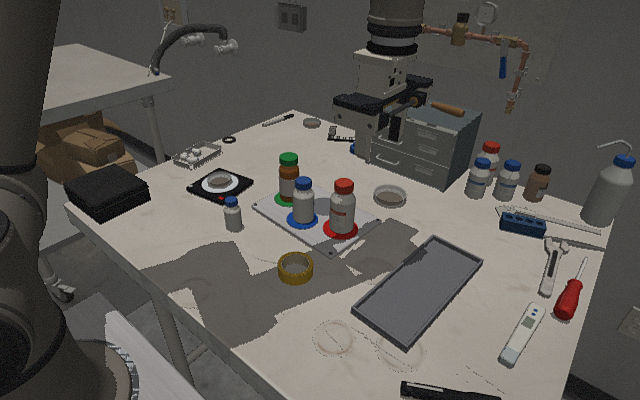

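View pics/d17.png

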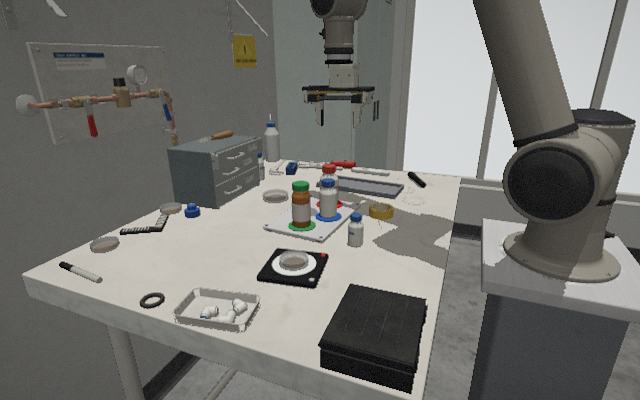

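```bash
python3 -c "
from cell import workorder,readout
print(workorder.hand_in(), readout.observe()['time'])"
```

```text
the job is handed in; nothing more can be done
the job is handed in; nothing more can be done
```

The job is done and handed in at about 45.5 s on the robot's clock. I moved red, blue and green into the side tray one at a time. The dish then went onto the white disc of the light table, and green, blue and red went back to their own discs.

**Bottles:** in the last pictures all three stand upright. The red cap was measured 1–2 mm from its disc's centre and the blue cap about 2 mm. The green cap was out of the wrist picture, so its place rests on the arm's release pose, about 1.5 mm from its disc's centre, and on the scene and side pictures. Each bottle has about 12 mm of room on its disc.

**Dish:** it was released about 0.5 mm from the measured centre of the white disc, and the pictures show it lying flat inside the disc.

**Forces and bystander:** no force reading went above 9 N. The tape roll is where it was at the start.

**Disagreement:** the scene camera placed everything about 4–5 mm nearer in x and y than the wrist camera did. I trusted the wrist camera, whose readings agreed with the grasp positions.

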